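Clamp a mortar bar to the specified preload

TASK

Put the long mortar bar lengthwise into the open channel of the specimen clamp, resting flat on the clamp's floor between the fence and the jaw's pins and about centred along them, and let go of it. Then turn the clamp's knob clockwise past the light push of the pins until the jaw itself pinches the bar and the turning resistance jumps up, and from there turn it 45 degrees further, as exactly as you can: less leaves the bar loose and more cracks it. Let go of the knob and leave the other things on the bench where they are.

Things in the scene. Friction and masses are not known exactly. Their poses are not given: they have to be found in the camera images.
- bar: the only long mortar bar: grey, 160 x 40 x 40 mm, square section with square ends, about 0.4 to 0.8 kg, lying on the bench; origin at the centre of its underside, x along its 160 mm length, z up
- clamp: specimen clamp fixed on the bench: dark steel plate 190 x 190 x 10 mm, its top is the channel's floor; origin at the centre of its underside, z up. The channel runs along clamp x. Across it, from +y to -y: fence, channel, jaw (aluminium, 110 mm long, top 28 mm above the bench), white gear housing (y = -92 to -17 mm, top at 28 mm) with the knob on it
- fence: fixed aluminium bar 150 (x) by 18 (y) by 16 mm high on the channel's +y side, axes as the clamp's; origin at the centre of its underside (10 mm above the bench), inner face 9 mm to -y of it. Two steel pins stick out of the jaw oppopoint; between pin tips and fence face there are 46.5 to 50 mm at the start: set down the 40 mm bar about 3.5 mm clear of the fence
- knob_grip (a point): middle of the knob's grip, on its upright axis, 52.5 mm above the bench, 55 mm to -y of the clamp's origin. Grip: black bar 56 mm long (point x), 14 mm wide (point y), 40 to 65 mm above the bench, on a hub of 36 mm diameter. The frame turns with the knob; clockwise from above tightens
- knob: the same knob, origin on its axis 29 mm above the bench. 5 mm of jaw travel per rad, steady friction about 0.32 N m. The jaw's two light spring pins first push the bar to the fence (only about 0.04 N m more); later, after 0.4 rad or much more, the jaw itself pinches it and the torque jumps by 0.13 N m, then rises 0.09 per rad. Start to jump: 1.7 to 4.3 rad. It stays where left
- cube: bystander: grey mortar cube of 50 mm, origin at the centre of its underside
- stub: bystander: grey broken-off piece of a bar, 70 x 40 x 40 mm, origin at the centre of its underside
- tin: bystander: metal tin, 64 mm diameter, 70 mm high, standing, origin at the centre of its underside
- brush: bystander: hand brush with wooden handle, about 200 mm long, lying; origin at the middle of its underside

How it is judged:
On the way:
1. the bar rests flat in the channel, let go, not yet pinched (z of bar in the frame of clamp below 0.014 m and horizontal distance between bar and clamp below 0.075 m and y of bar in the frame of clamp above 0.025 m and angle between the x axis of bar and the x axis of clamp, either way round below 0.15 rad and contact force between the fingers and bar below 0.5 N and contact force between fence and bar below 20 N), for 0.2 s.
At the end, for the whole second after the job is handed in: the bar rests on the clamp's floor against the fence, square to it, centred within 25 mm lengthwise, and is pressed against the fence with 42.5 to 51.5 N, which is 45 degrees past the jump in resistance, give or take about 15 degrees (contact force between fence and bar between 42.5 and 51.5 N and x of bar in the frame of clamp between -0.025 and 0.025 m and z of bar in the frame of clamp below 0.013 m and angle between the x axis of bar and the x axis of clamp, either way round below 0.04 rad and linear speed of bar below 0.01 m/s); the robot touches nothing.
It fails at once if the bar is overloaded: pressed against the fence with more than 60 N (about 80 degrees past the jump) (contact force between fence and bar above 60 N).
It fails at once if a bystander is shifted by more than 20 mm (distance of any of cube, stub, tin, brush from where it was at the start of the episode above 0.02 m).
It also fails if it takes over 72 s, if anything falls off the work surface, if the arm or the gripper's body presses on something with over 40 N, if the wrist force passes 120 N, or if a joint passes its speed limit or range.

ROBOT

A 7-joint arm with a two-finger parallel gripper is mounted at the origin on the work surface. World frame = base frame: x ahead of the robot, y to its left, z up, the work surface at z = 0. Lengths are in m, angles in rad, forces in N, time in s.
With the tool pointing down it reaches from about 0.4 to 0.875 m from the base axis. Payload 19.3 kg.
Tool frame: the origin (TCP) lies at the very end of the fingers, on their centre line; the grasp point (between the pads) lies 19 mm behind it; z points along the fingers, y is the line along which they close (so a half turn about z gives the same grasp; the last joint's range is limited). The gripper opens to 85 mm and grips with 20 to 120 N. Pads are 22 mm wide; open, the fingers measure 114 mm over their backs; the gripper's body (76 mm by 85 mm) begins 54 mm behind the grasp point. The pads swing forward as they close: fully open they stand 13 mm farther back than shut.
Start: joints at [-1.387, 0.521, -0.036, 1.599, 0.021, 1.021, -0.113], TCP at [0.157, 0.605, 0.231] pointing down, gripper open.
Joint ranges: [-2.91, 2.91], [-0.3, 2.13], [-1.5, 1.42], [0.17, 2.43], [-1.26, 4.41], [0.16, 1.93], [-2.52, 2.52]. Speed limits (rad/s): [1.89, 1.89, 2.39, 2.39, 3.01, 3.01, 3.01].

INTERFACE

Orientations are given as [roll, pitch, yaw] about the fixed x, y, z axes, in that order (R = Rz(yaw) Ry(pitch) Rx(roll)).
In Python, from workcell import bot gives the robot as it stands.
- The arm moves only by the shell command python3 -m crank 'ROWS' [FORCE]. ROWS is a JSON object of lists of equal length, an entry for each row: "travel": the shift along the world's x, y, z in cm, a list of three; "turn": the turn, a rotation vector about the world's x, y, z in degrees, a list of three; "gripper": the closure, from 0 (fully open) to 1 (shut). A call has exactly 5 rows; each row is the pose to reach, as a shift and turn from the pose commanded when the call began; what a row does not reach only later rows make up. A row lasts 1/10 s, in which the tool goes at most 50 mm and 8.59 degrees, less where a joint would pass 70% of its speed; a pose out of reach is approached as far as the arm can. A call with a gripper value outside its range is refused whole. The fingers move at their own pace and stop on an object; FORCE is the grip in N (left out, the last holds). Time passes only in rows, so rows that repeat a pose let the fingers close, or fill a call up. It gives the time, the measured TCP pose, the force, the opening and the grip force at its end, in the units of the state.
- bot.observe(): the state, without advancing time (a new reading comes with each control period).
- bot.grab_frame(name): name is "scene" or "side" or "wrist"; returns a dict with "pixels" (400x640x3 uint8, red, green, blue), "fx", "fy", "cx", "cy" (pixels), "dist" ([k1, k2, p1, p2, k3] as OpenCV has them; the pictures are not rectified), "extrinsics" (4x4, takes a point from world to camera coordinates). Camera axes: x right, y down, z forward; pixel columns grow to the right and rows downward; lengths in m; the calibration is good to about 2 mm. A picture is of the moment at which its call begins. There is no depth.
- bot.job_done(): hands the job in; it is judged then, once.
The state is a dict: "clock": time; "qpos": joint angles; "qd": joint speeds; "joint_efforts": joint torques, N m; "position": TCP position; "tool_rot": TCP orientation; "force": force on the tool from outside, world axes, zero at the start; "moment": the same for the moment, N m; "grip_width": finger opening in m; "finger_force": force on a finger pad.
Only numpy, scipy, OpenCV 4.12 (cv2) and the standard library are available. Lean on these libraries where they do the work, as an engineer would, in place of code of your own. Each camera call takes 0.05 s, during which the arm holds its last target. There are 200 camera calls.

## Working session

There is one attempt and no reset: what is moved stays moved. The work goes in short steps, Python scripts to look and compute and a shell command to move; the robot and the scene stay as the last step left them, time stands still between calls to the robot, and variables do not carry over. Pictures are saved under pics/ and viewed, at most 10 in all, crops included, and the job is handed in when it is done.

```bash
mkdir -p pics; ls; python3 - <<'E'
from workcell import bot
import cv2
for n in ("scene","side","wrist"):
    f=bot.grab_frame(n); cv2.imwrite(f"pics/{n}0.png",f["pixels"][:,:,::-1])
    import pickle; pickle.dump(f,open(f"{n}0.pkl","wb"))
print(bot.observe())
E
```

```text
pics
{'clock': 0.15, 'qpos': array([-1.38720107,  0.52189679, -0.03630223,  1.59988166,  0.02120681,
        1.02108872, -0.11278656]), 'qd': array([ 0.00056771, -0.00259573,  0.00127257, -0.00223539,  0.00086593,
       -0.00162629,  0.00057989]), 'joint_efforts': array([ 1.91125553e-03, -9.27385139e+01,  1.98036768e+00, -3.70054364e+01,
        1.79253251e-02,  6.28090056e-03, -3.92296261e-05]), 'position': array([0.15690527, 0.60471866, 0.23084431]), 'tool_rot': array([-3.14070658e+00,  7.79602180e-05,  2.88778034e+00]), 'force': array([ 0.79184145, -0.30492249, -0.34812256]), 'moment': array([-0.04981657,  0.05160546,  0.04740013]), 'finger_force': 0.0, 'grip_width': 0.0853351643349637}
```

View pics/scene0.png

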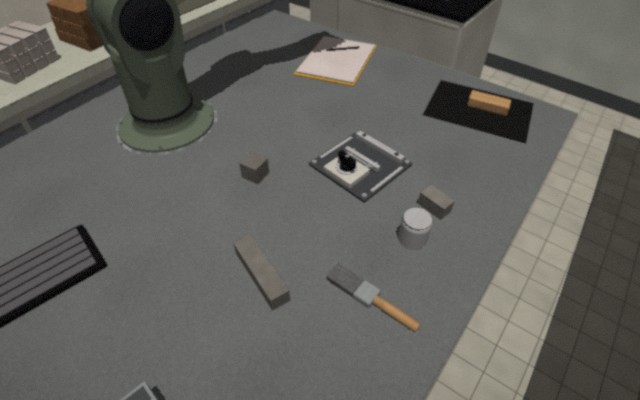

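View pics/side0.png

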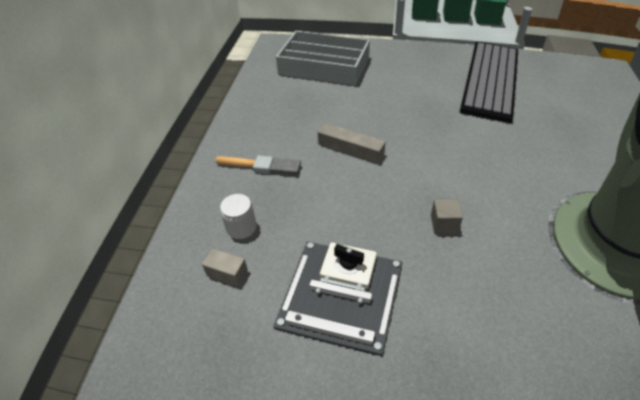

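The scene view shows the bar at about (262,270) and the clamp at (360,163). The side view shows the bar at (351,143) and the clamp at (340,297), with the fence on the near side. The bystanders are clear of both. I'll enlarge these areas.

```bash
python3 - <<'E'
import pickle,cv2,numpy as np
def crop(n,x,y,w,h,s):
    p=pickle.load(open(f"{n}0.pkl","rb"))["pixels"][y:y+h,x:x+w,::-1]
    im=cv2.resize(p,(w*s,h*s),interpolation=cv2.INTER_CUBIC)
    for k in range(0,w,10): cv2.putText(im,str(x+k),(k*s,8),0,.3,(0,255,255)); cv2.line(im,(k*s,0),(k*s,h*s),(0,90,90) ,1) if k%20==0 else 0
    for k in range(0,h,10): cv2.putText(im,str(y+k),(0,k*s+4),0,.3,(0,255,255)); cv2.line(im,(0,k*s),(w*s,k*s),(0,90,90),1) if k%20==0 else 0
    return im
a=crop("scene",305,125,110,75,7); cv2.imwrite("pics/a.png",a)
b=crop("side",270,236,140,120,5); cv2.imwrite("pics/b.png",b)
c=np.hstack([crop("scene",225,230,70,80,6),crop("side",312,118,76,80,5).repeat(1,0) if 0 else cv2.copyMakeBorder(crop("side",312,118,76,50,5),0,230,0,0,0)]); cv2.imwrite("pics/c.png",c)
for n in("scene","side","wrist"):
    f=pickle.load(open(f"{n}0.pkl","rb")); print(n,f["fx"],f["cx"],f["cy"],f["dist"]); print(np.round(f["extrinsics"],3))
E
```

```text
scene 414.95932508941377 323.88133270385043 197.57398394074568 [-0.06421703  0.          0.          0.          0.        ]
[[ 0.8    0.6    0.008 -0.459]
 [ 0.439 -0.577 -0.689 -0.221]
 [-0.409  0.555 -0.725  1.194]
 [ 0.     0.     0.     1.   ]]
side 438.2279269493891 331.9592052432147 201.81623755128498 [-0.12488628  0.          0.          0.          0.        ]
[[-0.99  -0.137 -0.018  0.586]
 [-0.089  0.732 -0.675  0.083]
 [ 0.106 -0.667 -0.738  0.849]
 [ 0.     0.     0.     1.   ]]
wrist 277.12739670171857 321.10265110373365 201.29440646108935 [-0.00487319  0.          0.          0.          0.        ]
[[ 0.252  0.968 -0.001 -0.623]
 [ 0.922 -0.239  0.305 -0.04 ]
 [ 0.295 -0.078 -0.952  0.38 ]
 [ 0.     0.     0.     1.   ]]
```

View pics/a.png

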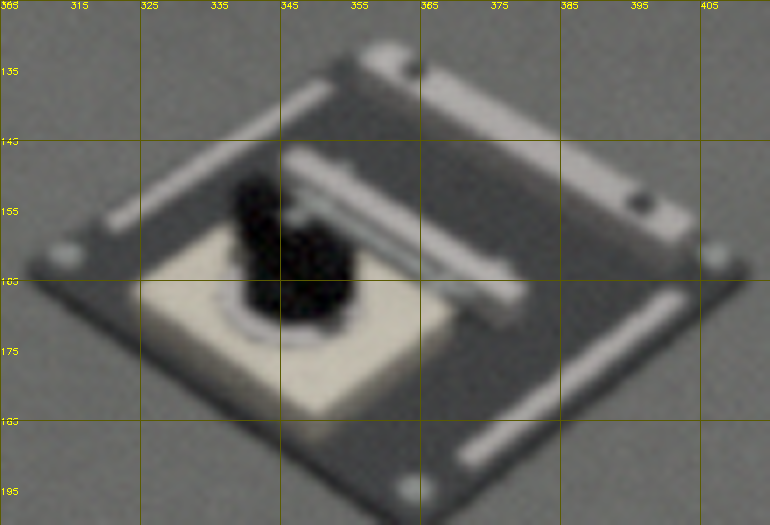

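View pics/b.png

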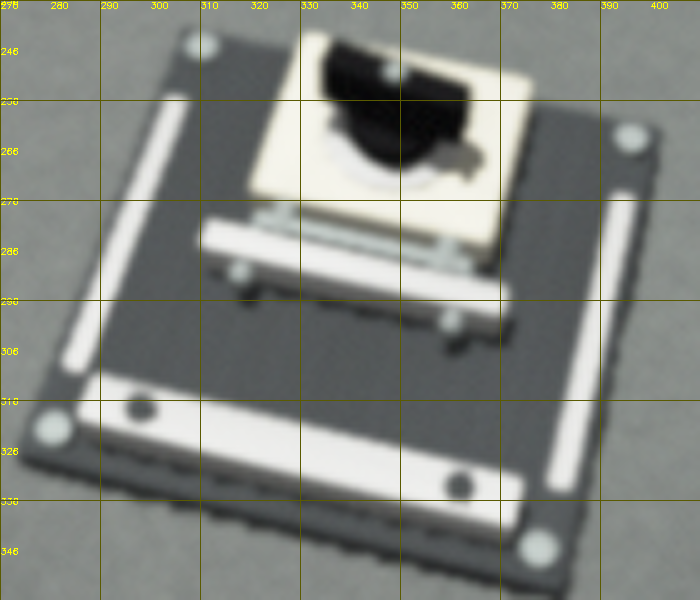

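View pics/c.png

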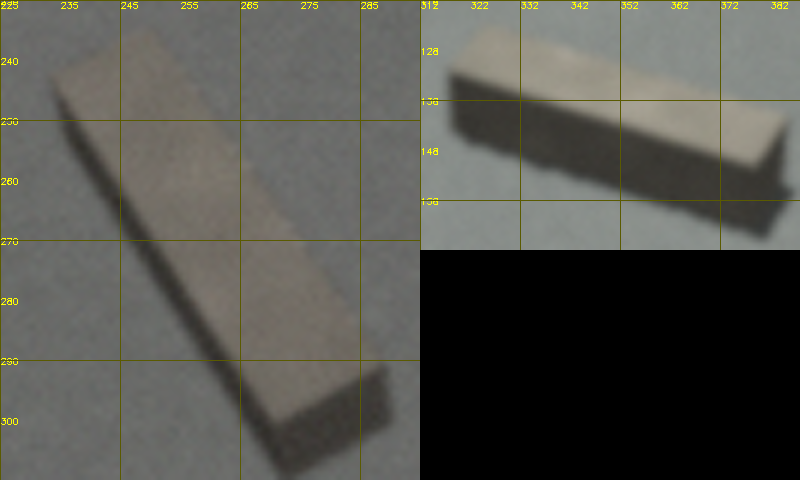

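The enlargements give sub-pixel corners: the plate corner screws, fence top, bar top corners and bottom edges. Next I fit the poses to both views.

```bash
cat > h.py <<'E'
import pickle,cv2,numpy as np
from scipy.optimize import least_squares
def proj(f,P):
    E=np.array(f["extrinsics"]);K=np.array([[f["fx"],0,f["cx"]],[0,f["fy"],f["cy"]],[0,0,1]])
    return cv2.projectPoints(np.asarray(P,float).reshape(-1,1,3),cv2.Rodrigues(E[:3,:3])[0],E[:3,3],K,np.array(f["dist"]))[0].reshape(-1,2)
def place(p,L):
    c,s=np.cos(p[2]),np.sin(p[2]);L=np.asarray(L,float)
    return np.c_[p[0]+c*L[:,0]-s*L[:,1],p[1]+s*L[:,0]+c*L[:,1],L[:,2]]
E
python3 - <<'E'
from h import *
S,D=[pickle.load(open(n+"0.pkl","rb")) for n in("scene","side")]
def fit(obs,p0,names):
    def r(p,w=None): return np.concatenate([ (proj(f,place(p,L(p)))-np.array(px)).ravel() for f,L,px in obs])
    for sub in (obs,)+tuple([o] for o in obs):
        def r(p): return np.concatenate([(proj(f,place(p,L(p)))-np.array(px)).ravel() for f,L,px in sub])
        s=least_squares(r,p0,loss="soft_l1"); print(names,np.round(s.x,4),"yaw",np.degrees(s.x[2]).round(2)); print(np.round(r(s.x).reshape(-1,2),1).tolist())
a=lambda X,Y:(305+X/7,125+Y/7); b=lambda X,Y:(270+X/5,236+Y/5)
def Lf(order):
    def g(p):
        yf=p[3];s=p[4];d={}
        for n,x,y in(("pp",1,1),("pm",1,-1),("mp",-1,1),("mm",-1,-1)):
            d["f"+n]=(x*.075,yf+y*.009,.026); d["s"+n]=(x*s,y*s,.012); d["c"+n]=(x*.095,y*.095,.010)
        return [d[k] for k in order]
    return g
oS=[("cmm",a(28,268)),("cpp",a(748,268)),("fmm",a(365,57)),("fpp",a(690,217)),("fpm",a(672,240)),("smm",a(66,255)),("spm",a(417,488)),("spp",a(715,255))]
oD=[("cpm",b(180,30)),("cmm",b(660,130)),("spm",b(202,46)),("smm",b(630,137)),("smp",b(540,548)),("spp",b(52,428)),("fpm",b(92,374)),("fpp",b(80,415)),("fmm",b(523,478)),("fmp",b(515,525))]
fit([(f,Lf([k for k,_ in o]),[q for _,q in o]) for f,o in((S,oS),(D,oD))],[.55,.2,0,.07,.085],"clamp")
u=lambda X,Y:(225+X/6,230+Y/6); v=lambda X,Y:(312+(X-420)/5,118+Y/5)
def B(*c): return lambda p:[(x*.08,y*.02,z) for x,y,z in c]
# scene: near-base end = ?
obS=(S,B((-1,-1,.04),(-1,1,.04),(1,-1,.04),(1,1,.04),(1,-1,0),(1,1,0)),[u(55,80),u(150,30),u(278,422),u(385,362),u(285,478),u(390,425)])
obD=(D,B((1,1,.04),(1,-1,.04),(-1,1,.04),(-1,-1,.04),(1,1,0)),[v(450,73),v(488,25),v(757,165),v(787,120),v(452,130)])
fit([obS,obD],[.5,-.1,0],"bar")
E
```

```text
clamp [ 0.5505  0.1833 -0.1313  0.075   0.0842] yaw -7.53
[[-2.0, -1.6], [-0.3, -1.7], [-2.2, -0.4], [0.0, -0.7], [-1.7, -0.7], [-1.4, -0.3], [-1.5, -0.2], [-1.4, -0.4], [-0.1, -1.2], [0.0, -1.1], [-1.0, 0.4], [-0.5, 0.3], [-0.8, 0.6], [-0.3, 0.6], [-0.5, -0.6], [-1.6, 0.5], [-0.1, -0.4], [-0.8, 0.1]]
clamp [ 0.5547  0.1832 -0.1338  0.0753  0.0838] yaw -7.67
[[-0.7, -1.0], [1.1, -0.9], [-0.8, 0.1], [1.6, -0.0], [-0.1, -0.0], [0.1, 0.3], [-0.2, 0.4], [-0.2, 0.4]]
clamp [ 0.5495  0.1831 -0.1312  0.0752  0.0842] yaw -7.51
[[0.4, -1.3], [0.5, -1.1], [-0.5, 0.3], [-0.0, 0.3], [-0.2, 0.4], [0.3, 0.5], [0.0, -0.5], [-1.0, 0.6], [0.5, -0.4], [-0.2, 0.1]]
bar [ 0.5784 -0.2169 -0.3374] yaw -19.33
[[-1.9, -1.9], [-0.2, -2.0], [-1.3, -0.7], [-0.2, -1.2], [-0.6, 0.7], [0.1, -0.8], [-2.2, -1.0], [-1.9, -0.6], [-1.5, 0.1], [-0.8, -1.1], [-1.9, 0.5]]
bar [ 0.5807 -0.2179 -0.3342] yaw -19.15
[[-1.5, -1.0], [0.1, -1.1], [-0.5, 0.3], [0.5, -0.2], [0.1, 1.6], [0.7, 0.1]]
bar [ 0.5743 -0.2158 -0.3493] yaw -20.02
[[-0.5, -0.8], [-0.1, -0.4], [-0.0, 0.8], [0.9, -0.4], [-0.2, 0.7]]
```

```bash
R='[[0,0,0],[0,0,0],[0,0,0],[0,0,0],[0,0,0]]'
python3 -m crank '{"travel":[[3.3,-3.6,0],[6.6,-7.2,0],[9.9,-10.8,0],[13.2,-14.4,0],[16.5,-18,0]],"turn":[[0,0,0],[0,0,0],[0,0,0],[0,0,0],[0,0,0]],"gripper":[0,0,0,0,0]}' 40
python3 -m crank '{"travel":[[3.3,-3.6,0],[6.6,-7.2,0],[9.9,-10.8,0],[13.2,-14.4,0],[16.5,-18,0]],"turn":[[0,0,0],[0,0,0],[0,0,0],[0,0,0],[0,0,0]],"gripper":[0,0,0,0,0]}' 40
python3 -m crank '{"travel":[[3,-3.2,0],[5,-6,0],[6,-7,0],[6,-7,0],[6,-7,0]],"turn":[[0,0,0],[0,0,0],[0,0,0],[0,0,0],[0,0,0]],"gripper":[0,0,0,0,0]}' 40
python3 - <<'E'
from workcell import bot
import cv2,pickle
f=bot.grab_frame("wrist");pickle.dump(f,open("wrist1.pkl","wb"));cv2.imwrite("pics/w1.png",f["pixels"][:,:,::-1]);print(bot.observe())
E
```

```text
clock: 0.65
position: [0.3229, 0.4233, 0.2313]
tool_rot: [-3.142, 0.0, 2.888]
force: [0.5, 1.5, 0.3]
grip_width: 0.0855
finger_force: 0.0
clock: 1.15
position: [0.4879, 0.2433, 0.2313]
tool_rot: [3.142, -0.0, 2.888]
force: [1.4, 0.4, -0.3]
grip_width: 0.0851
finger_force: 0.0
clock: 1.65
position: [0.5464, 0.1758, 0.2311]
tool_rot: [3.141, -0.001, 2.888]
force: [-0.0, 1.2, -0.4]
grip_width: 0.0854
finger_force: 0.0
{'clock': 1.7, 'qpos': array([-0.48711767,  0.4423275 ,  0.09953116,  1.74283641, -0.05272059,
        0.95940293,  0.95160969]), 'qd': array([-0.01079211, -0.00416958,  0.00044415,  0.00263775, -0.00069759,
       -0.00040172,  0.00192368]), 'joint_efforts': array([ 1.88003741e+00, -8.21288109e+01,  5.03661051e+00, -3.56817055e+01,
        8.98060575e-02, -5.38909335e-04,  3.32529168e-02]), 'position': array([0.54619509, 0.17622539, 0.2311333 ]), 'tool_rot': array([ 3.14134523e+00, -6.94978948e-04,  2.88921911e+00]), 'force': array([-0.23115469,  0.87237091, -0.14903375]), 'moment': array([0.02210532, 0.04420952, 0.04512622]), 'finger_force': 0.0, 'grip_width': 0.08546821437951808}
```

View pics/w1.png

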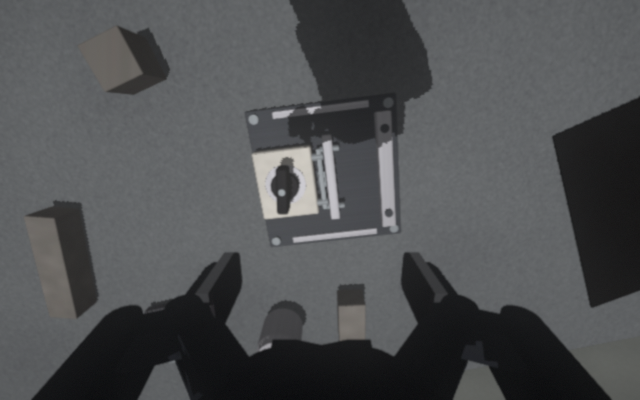

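The wrist view shows the plate screws at (253,119), (389,102), (394,229) and (276,241). The knob grip runs nearly vertically in the image around (284,188), and the bar is at left near (62,260). I'll use these to refine the clamp and bar poses.

```bash
python3 - <<'E'
from h import *
W=pickle.load(open("wrist1.pkl","rb"))
g=cv2.cvtColor(W["pixels"],cv2.COLOR_RGB2GRAY)
s=.084
L=[(-s,-s,.012),(-s,s,.012),(s,s,.012),(s,-s,.012),(-.095,-.095,.01),(.095,.095,.01)]
px=np.array([(253,119),(389,102),(394,229),(276,241),(246,111),(400,232)],float)
f=lambda p:(proj(W,place(p,L))-px).ravel()
r=least_squares(f,[.55,.18,-.13],loss="soft_l1");print("clamp",r.x.round(4),np.degrees(r.x[2]),np.round(f(r.x).reshape(-1,2),1).tolist())
c=r.x
# jaw & fence edge check
print("pred fence inner top ends",proj(W,place(c,[(-.075,.066,.026),(.075,.066,.026)])).round(1).tolist(), "knob axis", place(c,[(0,-.055,.065)]).round(4), proj(W,place(c,[(0,-.055,.065)])).round(1))
y,x=np.where(g[150:225,262:308]<28); x=x+262;y=y+150
print(len(x),x.min(),x.max(),y.min(),y.max())
for yy in range(155,222,4):
    k=np.where(g[yy,262:308]<30)[0]+262; print(yy,(k.min(),k.max()) if len(k) else None)
for yy in(130,150,170,190,210): print(yy,g[yy,318:345].tolist(),g[yy,370:402].tolist())
def pred(th):
    p=place(c,[(0,-.055,0)])[0]; return proj(W,place([p[0],p[1],th],[(-.028,0,.065),(.028,0,.065),(0,0,.065)])).round(1).tolist()
for d in(-30,-20,-10,0,10): print(d,pred(np.radians(d)))
Lb=[(-.08,-.02,.04),(-.08,.02,.04),(.08,-.02,.04),(.08,.02,.04)]
print("bar pred top", proj(W,place([.578,-.217,-.34],Lb)).round(1).tolist())
E
```

```text
clamp [ 0.5516  0.1827 -0.1383] -7.921318599633098 [[1.1, -0.0], [-0.4, 0.6], [-0.4, -1.2], [0.2, -0.7], [-1.8, -0.1], [1.2, 1.5]]
pred fence inner top ends [[376.6, 111.9], [382.6, 227.2]] knob axis [[0.544  0.1283 0.065 ]] [[281.9 192.2]]Traceback (most recent call last):
  File "<stdin>", line 13, in <module>
    return umr_minimum(a, axis, None, out, keepdims, initial, where)
ValueError: zero-size array to reduction operation minimum which has no identity
```

```bash
python3 - <<'E'
from h import *
W=pickle.load(open("wrist1.pkl","rb"));g=cv2.cvtColor(W["pixels"],cv2.COLOR_RGB2GRAY)
for yy in range(155,222,4):
    k=np.where(g[yy,262:308]<55)[0]+262; print(yy,(k.min(),k.max()) if len(k) else None,end=" ")
c=[.5516,.1827,-.137]
for d in(-30,-20,-10,0,10):
    print(d,proj(W,place([.544,.1283,np.radians(d)],[(-.028,0,.065),(.028,0,.065),(0,0,.065)])).round(1).tolist())
E
python3 -m crank '{"travel":[[0.4,-4.6,0],[0.8,-9.4,0],[1.2,-14.2,0],[1.6,-19,0],[2,-23.8,0]],"turn":[[0,0,-2],[0,0,-4.9],[0,0,-4.9],[0,0,-4.9],[0,0,-4.9]],"gripper":[0,0,0,0,0]}' 40
python3 -m crank '{"travel":[[0.4,-4.6,0],[0.8,-9.2,0],[1.1,-13,0],[1.1,-15,0],[1.1,-15.4,0]],"turn":[[0,0,0],[0,0,0],[0,0,0],[0,0,0],[0,0,0]],"gripper":[0,0,0,0,0]}' 40
python3 -m crank '{"travel":[[0,0,-4],[0,0,-8],[0,0,-11],[0,0,-12],[0,0,-12]],"turn":[[0,0,0],[0,0,0],[0,0,0],[0,0,0],[0,0,0]],"gripper":[0,0,0,0,0]}' 40
python3 - <<'E'
from workcell import bot
import cv2,pickle
f=bot.grab_frame("wrist");pickle.dump(f,open("wrist2.pkl","wb"));cv2.imwrite("pics/w2.png",f["pixels"][:,:,::-1])
E
```

```text
155 None 159 None 163 None 167 (np.int64(279), np.int64(287)) 171 (np.int64(277), np.int64(288)) 175 (np.int64(277), np.int64(293)) 179 (np.int64(275), np.int64(296)) 183 (np.int64(275), np.int64(297)) 187 (np.int64(275), np.int64(292)) 191 (np.int64(276), np.int64(291)) 195 (np.int64(286), np.int64(291)) 199 (np.int64(279), np.int64(289)) 203 (np.int64(278), np.int64(288)) 207 (np.int64(279), np.int64(287)) 211 (np.int64(279), np.int64(286)) 215 None 219 None -30 [[287.5, 169.1], [276.6, 214.0], [281.9, 192.1]]
-20 [[283.2, 168.3], [280.7, 214.7], [281.9, 192.1]]
-10 [[278.9, 168.3], [284.8, 214.8], [281.9, 192.1]]
0 [[274.7, 169.0], [288.9, 214.1], [281.9, 192.1]]
10 [[270.7, 170.4], [292.7, 212.8], [281.9, 192.1]]
clock: 2.2
position: [0.5667, -0.0632, 0.2315]
tool_rot: [3.141, 0.0, 2.805]
force: [1.2, -0.3, 0.6]
grip_width: 0.0856
finger_force: 0.0
clock: 2.7
position: [0.5777, -0.2184, 0.2312]
tool_rot: [-3.141, -0.0, 2.801]
force: [-0.4, 0.2, -0.4]
grip_width: 0.0855
finger_force: 0.0
clock: 3.2
position: [0.5778, -0.2154, 0.1106]
tool_rot: [3.141, -0.002, 2.804]
force: [1.0, -0.2, 1.1]
grip_width: 0.0857
finger_force: 0.0
```

View pics/w2.png

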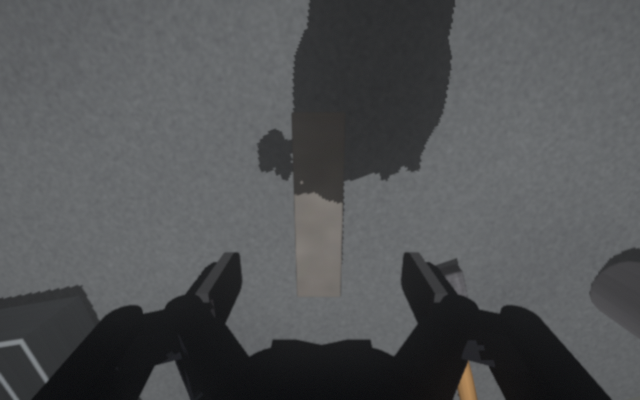

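The bar is aligned with the fingers: its edges are at columns 296–343, and its ends at rows 112 and 297. The brush shows behind the right finger near (455,265), so I'll check its clearance and the bar's lengthwise offset.

```bash
cat >> h.py <<'E'
def ray(f,px,z):
    E=np.array(f["extrinsics"]);K=np.array([[f["fx"],0,f["cx"]],[0,f["fy"],f["cy"]],[0,0,1]])
    u=cv2.undistortPoints(np.array(px,float).reshape(-1,1,2),K,np.array(f["dist"])).reshape(-1,2)
    d=np.c_[u,np.ones(len(u))]@E[:3,:3]; C=-E[:3,:3].T@E[:3,3]
    return C+d*((z-C[2])/d[:,2])[:,None]
E
python3 - <<'E'
from h import *
W=pickle.load(open("wrist2.pkl","rb"));S=pickle.load(open("scene0.pkl","rb"));D=pickle.load(open("side0.pkl","rb"))
q=ray(W,[(295,112),(344,112),(297,297),(341,297)],.04)[:,:2];print(q.round(4).tolist(),"c",q.mean(0))
from workcell import bot
o=bot.observe();t=o["position"][:2];y=o["tool_rot"][2];R=np.array([[np.cos(y),np.sin(y)],[np.sin(y),-np.cos(y)]])
loc=lambda p:((np.asarray(p)[:,:2]-t)@R).round(4).tolist()
print("bar tool",loc(q));print("brush tool",loc(ray(S,[(328,281),(342,264),(368,303),(379,290),(417,328)],.02)),loc(ray(W,[(441,265),(457,260)],.02)))
E
```

```text
[[0.4971, -0.2085], [0.509, -0.1747], [0.6469, -0.2642], [0.6602, -0.2265]] c [ 0.57829113 -0.2184808 ]
bar tool [[0.0793, -0.0199], [0.0793, 0.016], [-0.0805, -0.0227], [-0.0805, 0.0172]]
brush tool [[-0.0954, 0.0972], [-0.078, 0.1431], [-0.1766, 0.1327], [-0.1662, 0.1675], [-0.2658, 0.1751]] [[-0.0595, 0.1135], [-0.0542, 0.128]]
```

```bash

python3 -m crank '{"travel":[[0,0,-3],[0,0,-6],[0,0,-8],[0,0,-9.3],[0,0,-9.3]],"turn":[[0,0,0],[0,0,0],[0,0,0],[0,0,0],[0,0,0]],"gripper":[0,0,0,0,0]}' 60
python3 -m crank '{"travel":[[0,0,0],[0,0,0],[0,0,0],[0,0,0],[0,0,0]],"turn":[[0,0,0],[0,0,0],[0,0,0],[0,0,0],[0,0,0]],"gripper":[1,1,1,1,1]}' 60
python3 -m crank '{"travel":[[0,0,0],[0,0,0],[0,0,0],[0,0,0],[0,0,0]],"turn":[[0,0,0],[0,0,0],[0,0,0],[0,0,0],[0,0,0]],"gripper":[1,1,1,1,1]}' 60
```

```text
clock: 3.75
position: [0.5781, -0.2167, 0.0183]
tool_rot: [3.141, -0.0, 2.803]
force: [0.2, 1.1, 0.2]
grip_width: 0.0857
finger_force: 0.0
clock: 4.25
position: [0.5785, -0.2172, 0.0195]
tool_rot: [3.141, 0.001, 2.802]
force: [-2.7, 0.6, 11.6]
grip_width: 0.0387
finger_force: 60.6
clock: 4.75
position: [0.5785, -0.2172, 0.0195]
tool_rot: [3.141, 0.001, 2.802]
force: [-2.2, 1.3, 10.8]
grip_width: 0.0392
finger_force: 60.6
```

```bash

python3 -m crank '{"travel":[[0,0,1],[0,0,4],[0,0,8],[0,0,12],[0,0,15]],"turn":[[0,0,0],[0,0,0],[0,0,0],[0,0,0],[0,0,0]],"gripper":[1,1,1,1,1]}' 60
python3 -m crank '{"travel":[[-0.1,3,0],[-0.3,7,0],[-0.5,11.5,0],[-0.7,16,0],[-1,20.5,0]],"turn":[[0,0,2],[0,0,4],[0,0,6],[0,0,8],[0,0,11.6]],"gripper":[1,1,1,1,1]}' 60
python3 -m crank '{"travel":[[-0.2,4.5,0],[-0.4,9,0],[-0.6,13.5,0],[-0.8,18,0],[-1,21.5,0]],"turn":[[0,0,0],[0,0,0],[0,0,0],[0,0,0],[0,0,0]],"gripper":[1,1,1,1,1]}' 60
python3 -m crank '{"travel":[[-0.1,1.7,-1],[-0.1,2.2,-3],[-0.1,2.2,-6],[-0.1,2.2,-8],[-0.1,2.2,-8]],"turn":[[0,0,0],[0,0,0],[0,0,0],[0,0,0],[0,0,0]],"gripper":[1,1,1,1,1]}' 60
python3 - <<'E'
from workcell import bot
import cv2,pickle
f=bot.grab_frame("wrist");pickle.dump(f,open("wrist3.pkl","wb"));p=f["pixels"][:,:,::-1];cv2.imwrite("pics/w3.png",cv2.resize(p[30:330,140:540],(800,600),interpolation=cv2.INTER_CUBIC))
E
```

```text
clock: 5.25
position: [0.578, -0.2172, 0.1713]
tool_rot: [3.142, 0.002, 2.802]
force: [1.0, -0.6, -6.2]
grip_width: 0.0386
finger_force: 63.0
clock: 5.75
position: [0.5674, -0.0104, 0.1689]
tool_rot: [-3.142, 0.0, 3.006]
force: [1.7, 0.1, -6.0]
grip_width: 0.0387
finger_force: 62.8
clock: 6.25
position: [0.5571, 0.2059, 0.1688]
tool_rot: [3.141, -0.0, 3.006]
force: [1.0, 0.2, -5.9]
grip_width: 0.039
finger_force: 62.8
clock: 6.75
position: [0.5554, 0.2238, 0.086]
tool_rot: [-3.139, -0.004, 3.004]
force: [0.4, 0.6, -6.2]
grip_width: 0.0388
finger_force: 62.7
```

View pics/w3.png

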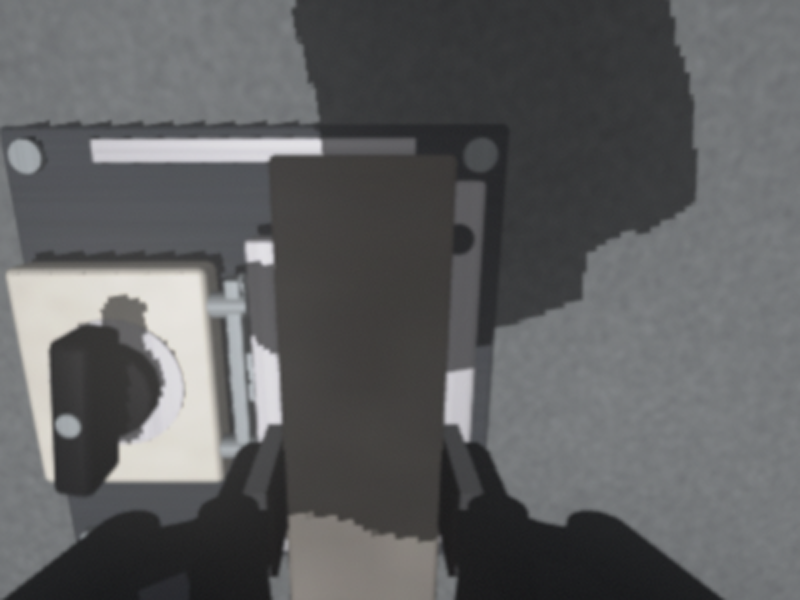

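The held bar hangs above the channel: its far end is at row 157 of the crop and its edges at columns 271–456. The fence shows to its right with its outer corner at (486,180). The plate corners are at (2,128) and (508,126). I'll work out the correction from these points.

```bash
python3 - <<'E'
from h import *
W=pickle.load(open("wrist3.pkl","rb"))
m=lambda X,Y:(140+X/2,30+Y/2); s=.084
px=np.array([m(508,126),m(2,128),m(480,155),m(25,157),m(486,180)])
L=[(-.095,.095,.01),(-.095,-.095,.01),(-s,s,.012),(-s,-s,.012),(-.075,.084,.026)]
ln=[((.084,.026),m(475,440)),((-.017,.028),m(205,268)),((-.017,.028),m(222,480)),((.095,.01),m(492,400))]
def res(p):
    r=(proj(W,place(p,L))-px).ravel()
    for (y,z),q in ln:
        w=ray(W,[q],z)[0]; c,sn=np.cos(p[2]),np.sin(p[2]); r=np.r_[r,(-sn*(w[0]-p[0])+c*(w[1]-p[1])-y)/.0009]
    return r
r=least_squares(res,[.5516,.1827,-.137],loss="soft_l1");c=r.x;print("clamp",c.round(4),np.degrees(c[2]).round(2),res(c).round(1))
b=ray(W,[m(271,157),m(456,157),m(283,420),m(443,420)],.1065)[:,:2];print("bar pts",b.round(4).tolist())
from workcell import bot
o=bot.observe();print(o["position"],o["tool_rot"],np.degrees(o["tool_rot"][2])-180)
for cc in(c,np.array([.5516,.1827,-.137])):
    R=np.array([[np.cos(cc[2]),-np.sin(cc[2])],[np.sin(cc[2]),np.cos(cc[2])]])
    print("bar in clamp",((b-cc[:2])@R).round(4).tolist(),"tcp",((o["position"][:2]-cc[:2])@R).round(4), "target TCP",(R@[0,.0425]+cc[:2]).round(4))
E
```

```text
clamp [ 0.5522  0.1824 -0.1318] -7.55 [ 1.1 -1.2 -3.1 -0.3 -0.2  0.1  1.4  0.6  0.   0.7  1.9  0.  -1.1  0.5]
bar pts [[0.4736, 0.2147], [0.4789, 0.253], [0.5334, 0.2063], [0.5386, 0.2447]]
[0.55632559 0.22419527 0.08771425] [-3.13996746e+00 -1.82506769e-03  3.00419795e+00] -7.872136465748383
bar in clamp [[-0.0821, 0.0217], [-0.0819, 0.0604], [-0.0218, 0.0213], [-0.0216, 0.06]] tcp [-0.0014  0.042 ] target TCP [0.5577 0.2245]
bar in clamp [[-0.0816, 0.0211], [-0.0816, 0.0597], [-0.0213, 0.0209], [-0.0213, 0.0596]] tcp [-0.001   0.0418] target TCP [0.5574 0.2248]
```

```bash

python3 -m crank '{"travel":[[0.1,0.1,-0.5],[0.1,0.1,-2],[0.1,0.1,-3.5],[0.1,0.1,-4],[0.1,0.1,-4]],"turn":[[0,0,0],[0,0,0],[0,0,0],[0,0,0],[0,0,0]],"gripper":[1,1,1,1,1]}' 60
python3 -m crank '{"travel":[[0,0,-0.5],[0,0,-1],[0,0,-1.3],[0,0,-1.6],[0,0,-1.6]],"turn":[[0,0,0],[0,0,0],[0,0,0],[0,0,0],[0,0,0]],"gripper":[1,1,1,1,1]}' 60
python3 -m crank '{"travel":[[0,0,-0.1],[0,0,-0.2],[0,0,-0.2],[0,0,-0.2],[0,0,-0.2]],"turn":[[0,0,0],[0,0,0],[0,0,0],[0,0,0],[0,0,0]],"gripper":[1,1,1,1,1]}' 60
```

```text
clock: 7.3
position: [0.5574, 0.2256, 0.0471]
tool_rot: [-3.141, -0.002, 3.005]
force: [-0.0, -0.1, -6.0]
grip_width: 0.0386
finger_force: 62.6
clock: 7.8
position: [0.5578, 0.2259, 0.0319]
tool_rot: [-3.141, -0.0, 3.005]
force: [-0.6, 0.2, -5.8]
grip_width: 0.0388
finger_force: 62.8
clock: 8.3
position: [0.558, 0.226, 0.0304]
tool_rot: [3.142, 0.0, 3.005]
force: [1.1, 0.6, -5.7]
grip_width: 0.0387
finger_force: 62.8
```

```bash

python3 -m crank '{"travel":[[0,0,-0.05],[0,0,-0.1],[0,0,-0.1],[0,0,-0.1],[0,0,-0.1]],"turn":[[0,0,0],[0,0,0],[0,0,0],[0,0,0],[0,0,0]],"gripper":[1,1,1,1,1]}' 60
python3 -m crank '{"travel":[[0,0,-0.05],[0,0,-0.1],[0,0,-0.1],[0,0,-0.1],[0,0,-0.1]],"turn":[[0,0,0],[0,0,0],[0,0,0],[0,0,0],[0,0,0]],"gripper":[1,1,1,1,1]}' 60
```

```text
clock: 8.8
position: [0.558, 0.226, 0.0296]
tool_rot: [3.141, 0.0, 3.005]
force: [-3.9, -1.4, 4.9]
grip_width: 0.0383
finger_force: 64.1
clock: 9.3
position: [0.558, 0.226, 0.0295]
tool_rot: [3.141, 0.0, 3.005]
force: [-9.9, -2.3, 24.7]
grip_width: 0.0384
finger_force: 66.7
```

```bash

python3 -m crank '{"travel":[[0,0,0.15],[0,0,0.15],[0,0,0.15],[0,0,0.15],[0,0,0.15]],"turn":[[0,0,0],[0,0,0],[0,0,0],[0,0,0],[0,0,0]],"gripper":[0.95,0.7,0.4,0.2,0]}' 60
python3 -m crank '{"travel":[[0,0,0],[0,0,0],[0,0,2],[0,0,5],[0,0,9]],"turn":[[0,0,0],[0,0,0],[0,0,0],[0,0,0],[0,0,0]],"gripper":[0,0,0,0,0]}' 60
python3 -m crank '{"travel":[[0,0,4],[0,0,8],[0,0,9],[0,0,9],[0,0,9]],"turn":[[0,0,0],[0,0,0],[0,0,0],[0,0,0],[0,0,0]],"gripper":[0,0,0,0,0]}' 60
python3 - <<'E'
from workcell import bot
import cv2,pickle
f=bot.grab_frame("wrist");pickle.dump(f,open("wrist4.pkl","wb"));p=f["pixels"][:,:,::-1];cv2.imwrite("pics/w4.png",cv2.resize(p[60:300,160:480],(800,600),interpolation=cv2.INTER_CUBIC))
o=bot.observe();print(o["qpos"],o["position"])
E
```

```text
clock: 9.8
position: [0.5581, 0.226, 0.0298]
tool_rot: [3.141, 0.0, 3.005]
force: [-0.9, -0.2, 0.4]
grip_width: 0.0777
finger_force: 0.0
clock: 10.3
position: [0.5571, 0.2255, 0.1197]
tool_rot: [-3.14, -0.002, 3.005]
force: [0.6, 0.5, 0.4]
grip_width: 0.0857
finger_force: 0.0
clock: 10.8
position: [0.5575, 0.2258, 0.2087]
tool_rot: [-3.141, -0.001, 3.005]
force: [-0.1, -0.2, -0.2]
grip_width: 0.0853
finger_force: 0.0
[-0.56257802  0.51241421  0.11386505  1.69254301 -0.06885563  0.94260337
  1.0114022 ] [0.55732158 0.2257547  0.20826444]
```

View pics/w4.png

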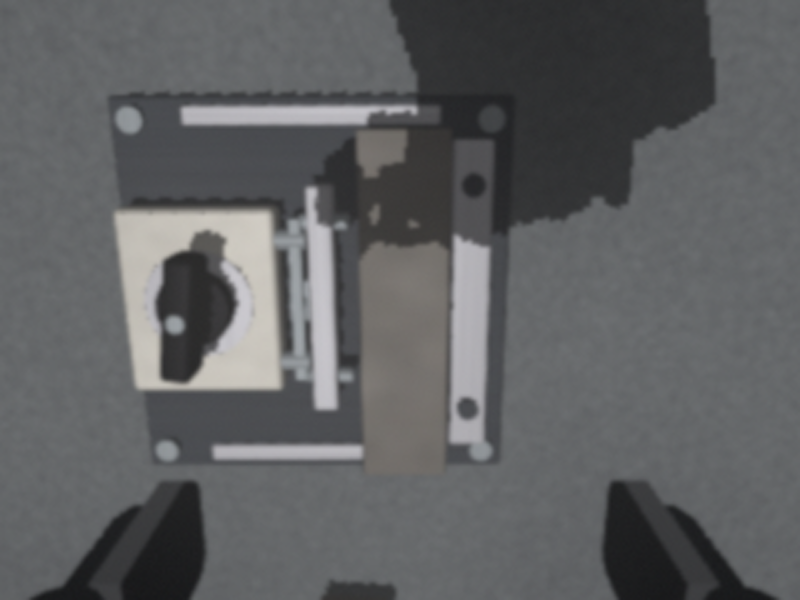

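The bar lies in the channel with clear gaps to both the fence and the pins. The knob's axis dot is at crop (174,325), and the grip's left top edge runs from (162,270) to (160,378). I'll work out the knob's axis and angle.

```bash
python3 - <<'E'
from h import *
W=pickle.load(open("wrist4.pkl","rb"));g=cv2.cvtColor(W["pixels"],cv2.COLOR_RGB2GRAY)
m=lambda X,Y:(160+X/2.5,60+Y/2.5)
q=ray(W,[m(174,325),m(162,270),m(160,378)],.065);print("dot",q[0].round(4));d=q[2]-q[1];print("edge ang",np.degrees(np.arctan2(d[1],d[0])))
s=.084
px=np.array([m(128,119),m(492,119),m(481,451),m(167,450),m(110,96),m(514,96),m(498,463)])
L=[(-s,-s,.012),(-s,s,.012),(s,s,.012),(s,-s,.012),(-.095,-.095,.01),(-.095,.095,.01),(.095,.095,.01)]
f=lambda p:(proj(W,place(p,L))-px).ravel()
r=least_squares(f,[.55,.18,-.13],loss="soft_l1");c=r.x;print("clamp",c.round(4),np.degrees(c[2]),"knob",place(c,[(0,-.055,.065)]).round(4))
R=np.array([[np.cos(c[2]),-np.sin(c[2])],[np.sin(c[2]),np.cos(c[2])]])
b=ray(W,[m(357,129),m(452,129),m(365,475),m(446,475)],.05)[:,:2];print("bar in clamp",((b-c[:2])@R).round(4).tolist())
from workcell import bot;o=bot.observe();print(o["position"],o["moment"],o["joint_efforts"][6])
for y in range(160,216,5): print(y, g[y,215:265].tolist())
E
```

```text
dot [0.5445 0.1273 0.065 ]
edge ang -14.940180083121957
clamp [ 0.552   0.182  -0.1364] -7.812655775729396 knob [[0.5445 0.1275 0.065 ]]
bar in clamp [[-0.0798, 0.0239], [-0.0798, 0.0632], [0.0794, 0.0245], [0.0794, 0.0636]]
[0.55732158 0.2257547  0.20826444] [-0.01655807  0.03764821  0.03290865] -0.001343556541542057
160 [192, 192, 193, 192, 192, 192, 191, 191, 190, 190, 190, 190, 188, 184, 176, 164, 148, 124, 112, 106, 94, 75, 68, 72, 76, 77, 82, 85, 88, 89, 90, 90, 92, 106, 150, 190, 201, 201, 200, 201, 201, 201, 201, 202, 202, 203, 202, 202, 202, 201]
165 [189, 189, 189, 189, 190, 190, 185, 180, 179, 154, 99, 56, 48, 47, 47, 47, 47, 46, 47, 46, 46, 44, 44, 43, 44, 43, 45, 54, 69, 81, 84, 85, 97, 135, 172, 184, 181, 177, 180, 185, 192, 196, 198, 199, 199, 200, 200, 199, 200, 199]
170 [190, 191, 191, 189, 183, 179, 181, 183, 178, 152, 94, 55, 50, 51, 52, 54, 55, 55, 57, 56, 51, 48, 44, 44, 43, 44, 44, 45, 45, 47, 53, 61, 70, 80, 95, 119, 155, 188, 198, 198, 195, 190, 177, 175, 192, 199, 200, 200, 199, 199]
175 [190, 189, 182, 177, 181, 183, 182, 174, 144, 90, 54, 50, 50, 51, 52, 54
[... 1341 characters left out ...]
194, 189, 160, 97, 54, 49, 49, 50, 51, 52, 53, 53, 52, 47, 45, 43, 42, 43, 54, 93, 149, 188, 197, 197, 197, 197, 196, 197, 197, 196, 197, 198, 199, 199, 199, 199, 200, 199, 199, 197, 197, 197, 196, 195]
210 [192, 194, 194, 193, 193, 193, 193, 188, 163, 109, 63, 50, 50, 50, 50, 52, 52, 52, 50, 48, 51, 74, 117, 159, 186, 195, 196, 197, 197, 197, 197, 197, 198, 198, 198, 198, 198, 198, 199, 199, 199, 199, 199, 199, 199, 198, 198, 197, 197, 197]
215 [150, 159, 161, 159, 159, 160, 161, 161, 160, 160, 159, 160, 159, 160, 158, 158, 159, 157, 158, 158, 159, 159, 159, 159, 159, 159, 159, 159, 159, 159, 159, 158, 159, 159, 160, 160, 159, 159, 159, 159, 158, 158, 158, 158, 158, 158, 158, 158, 157, 157]
```

```bash

python3 -m crank '{"travel":[[-0.5,-3.5,0],[-1,-7,0],[-1.35,-9.5,0],[-1.35,-9.85,0],[-1.35,-9.85,0]],"turn":[[0,0,-3],[0,0,-6],[0,0,-7.7],[0,0,-7.7],[0,0,-7.7]],"gripper":[0,0,0,0,0]}' 80
python3 -m crank '{"travel":[[0,0,-4],[0,0,-8],[0,0,-11.5],[0,0,-14],[0,0,-14]],"turn":[[0,0,0],[0,0,0],[0,0,0],[0,0,0],[0,0,0]],"gripper":[0,0,0,0,0]}' 80
python3 -m crank '{"travel":[[0,0,-1],[0,0,-2],[0,0,-2.6],[0,0,-2.6],[0,0,-2.6]],"turn":[[0,0,0],[0,0,0],[0,0,0],[0,0,0],[0,0,0]],"gripper":[0,0,0,0.5,0.8]}' 80
python3 -m crank '{"travel":[[0,0,0],[0,0,0],[0,0,0],[0,0,0],[0,0,0]],"turn":[[0,0,0],[0,0,0],[0,0,0],[0,0,0],[0,0,0]],"gripper":[1,1,1,1,1]}' 80
cat > o.py <<'E'
from workcell import bot
import numpy as np
o=bot.observe();print("t",round(o["clock"],2),"yaw",np.degrees(o["tool_rot"][2]).round(2),"q7",o["qpos"][6].round(3),"e7",o["joint_efforts"][6].round(4),"M",o["moment"].round(3),"F",o["force"].round(1),"qd7",o["qd"][6].round(2),"w",round(o["grip_width"],4))
E
python3 o.py
```

```text
clock: 11.35
position: [0.5442, 0.1269, 0.2088]
tool_rot: [-3.141, -0.001, 2.87]
force: [0.7, 1.0, 0.1]
grip_width: 0.0854
finger_force: 0.0
clock: 11.85
position: [0.5423, 0.1282, 0.0662]
tool_rot: [-3.139, -0.005, 2.872]
force: [0.5, -0.2, 0.6]
grip_width: 0.0856
finger_force: 0.0
clock: 12.35
position: [0.5446, 0.1275, 0.0441]
tool_rot: [3.141, 0.0, 2.87]
force: [-0.1, 0.7, 0.1]
grip_width: 0.0586
finger_force: 0.0
clock: 12.85
position: [0.5449, 0.1283, 0.0444]
tool_rot: [3.14, 0.001, 2.871]
force: [-1.5, 3.4, 7.3]
grip_width: 0.0121
finger_force: 78.5
t 12.85 yaw 164.49 q7 1.082 e7 -0.1057 M [0.632 0.327 0.103] F [-1.5  3.4  7.3] qd7 -0.0 w 0.0121
```

```bash
T='"travel":[[0,0,0],[0,0,0],[0,0,0],[0,0,0],[0,0,0]],"gripper":[1,1,1,1,1]'
python3 -m crank '{"travel":[[0,0,0],[0,0,0],[0,0,0],[0,0,0],[0,0,0]],"turn":[[0,0,-4],[0,0,-8],[0,0,-12],[0,0,-16],[0,0,-20]],"gripper":[1,1,1,1,1]}' 80 |tail -3; python3 o.py
python3 -m crank '{"travel":[[0,0,0],[0,0,0],[0,0,0],[0,0,0],[0,0,0]],"turn":[[0,0,-4],[0,0,-8],[0,0,-12],[0,0,-16],[0,0,-20]],"gripper":[1,1,1,1,1]}' 80 |tail -1; python3 o.py
python3 -m crank '{"travel":[[0,0,0],[0,0,0],[0,0,0],[0,0,0],[0,0,0]],"turn":[[0,0,-4],[0,0,-8],[0,0,-12],[0,0,-16],[0,0,-20]],"gripper":[1,1,1,1,1]}' 80 |tail -1; python3 o.py
python3 -m crank '{"travel":[[0,0,0],[0,0,0],[0,0,0],[0,0,0],[0,0,0]],"turn":[[0,0,-4],[0,0,-8],[0,0,-12],[0,0,-16],[0,0,-20]],"gripper":[1,1,1,1,1]}' 80 |tail -1; python3 o.py
```

```text
force: [-1.8, 2.7, 9.1]
grip_width: 0.0123
finger_force: 78.8
t 13.35 yaw 144.34 q7 0.834 e7 1.3029 M [0.355 0.489 0.323] F [-1.8  2.7  9.1] qd7 -0.49 w 0.0123
finger_force: 79.0
t 13.85 yaw 124.34 q7 0.587 e7 1.3067 M [0.172 0.787 0.264] F [-2.3  1.1 10.5] qd7 -0.49 w 0.0125
finger_force: 79.3
t 14.35 yaw 104.33 q7 0.339 e7 1.3224 M [0.148 1.153 0.313] F [-4.   1.3 12.6] qd7 -0.49 w 0.0123
finger_force: 79.6
t 14.85 yaw 84.33 q7 0.087 e7 1.3356 M [0.195 1.524 0.328] F [-5.9  1.3 13.9] qd7 -0.5 w 0.0123
```

```bash

python3 -m crank '{"travel":[[0,0,0],[0,0,0],[0,0,0],[0,0,0],[0,0,0]],"turn":[[0,0,-2],[0,0,-4],[0,0,-6],[0,0,-8],[0,0,-10]],"gripper":[1,1,1,1,1]}' 80 |tail -1; python3 o.py
python3 -m crank '{"travel":[[0,0,0],[0,0,0],[0,0,0],[0,0,0],[0,0,0]],"turn":[[0,0,-2],[0,0,-4],[0,0,-6],[0,0,-8],[0,0,-10]],"gripper":[1,1,1,1,1]}' 80 |tail -1; python3 o.py
python3 -m crank '{"travel":[[0,0,0],[0,0,0],[0,0,0],[0,0,0],[0,0,0]],"turn":[[0,0,-2],[0,0,-4],[0,0,-6],[0,0,-8],[0,0,-10]],"gripper":[1,1,1,1,1]}' 80 |tail -1; python3 o.py
python3 -m crank '{"travel":[[0,0,0],[0,0,0],[0,0,0],[0,0,0],[0,0,0]],"turn":[[0,0,-2],[0,0,-4],[0,0,-6],[0,0,-8],[0,0,-10]],"gripper":[1,1,1,1,1]}' 80 |tail -1; python3 o.py
```

```text
finger_force: 79.7
t 15.35 yaw 74.42 q7 -0.039 e7 0.5073 M [0.321 1.597 0.356] F [-6.7  0.5 14.5] qd7 -0.26 w 0.0122
finger_force: 79.8
t 15.85 yaw 64.42 q7 -0.168 e7 0.4865 M [0.337 1.774 0.373] F [-6.7  1.8 14.9] qd7 -0.26 w 0.0123
finger_force: 79.9
t 16.35 yaw 54.42 q7 -0.299 e7 0.4992 M [0.411 1.905 0.336] F [-7.5  1.2 17.6] qd7 -0.26 w 0.0121
finger_force: 80.0
t 16.85 yaw 44.43 q7 -0.431 e7 0.5114 M [0.539 2.053 0.349] F [-9.4  2.3 16.4] qd7 -0.26 w 0.0125
```

```bash

python3 -m crank '{"travel":[[0,0,0],[0,0,0],[0,0,0],[0,0,0],[0,0,0]],"turn":[[0,0,-2],[0,0,-4],[0,0,-6],[0,0,-8],[0,0,-10]],"gripper":[1,1,1,1,1]}' 80 |tail -1; python3 o.py
python3 -m crank '{"travel":[[0,0,0],[0,0,0],[0,0,0],[0,0,0],[0,0,0]],"turn":[[0,0,-2],[0,0,-4],[0,0,-6],[0,0,-8],[0,0,-10]],"gripper":[1,1,1,1,1]}' 80 |tail -1; python3 o.py
python3 -m crank '{"travel":[[0,0,0],[0,0,0],[0,0,0],[0,0,0],[0,0,0]],"turn":[[0,0,-2],[0,0,-4],[0,0,-6],[0,0,-8],[0,0,-10]],"gripper":[1,1,1,1,1]}' 80 |tail -1; python3 o.py
python3 -m crank '{"travel":[[0,0,0],[0,0,0],[0,0,0],[0,0,0],[0,0,0]],"turn":[[0,0,-2],[0,0,-4],[0,0,-6],[0,0,-8],[0,0,-10]],"gripper":[1,1,1,1,1]}' 80 |tail -1; python3 o.py
```

```text
finger_force: 80.1
t 17.35 yaw 34.43 q7 -0.566 e7 0.5248 M [0.725 2.141 0.395] F [-8.7  1.9 17.9] qd7 -0.27 w 0.0127
finger_force: 80.2
t 17.85 yaw 24.43 q7 -0.702 e7 0.539 M [0.821 2.248 0.385] F [-10.    4.3  19.2] qd7 -0.27 w 0.0123
finger_force: 80.2
t 18.35 yaw 14.44 q7 -0.841 e7 0.5545 M [0.967 2.248 0.382] F [-10.    3.5  19.5] qd7 -0.28 w 0.012
finger_force: 80.3
t 18.85 yaw 4.44 q7 -0.982 e7 0.5694 M [1.153 2.249 0.424] F [-10.9   4.8  19.4] qd7 -0.28 w 0.0124
```

```bash

python3 -m crank '{"travel":[[0,0,0],[0,0,0],[0,0,0],[0,0,0],[0,0,0]],"turn":[[0,0,0],[0,0,0],[0,0,0],[0,0,0],[0,0,0]],"gripper":[0.6,0.3,0,0,0]}' 80 |tail -2; python3 o.py
python3 -m crank '{"travel":[[0,0,0],[0,0,1],[0,0,2.5],[0,0,4],[0,0,4]],"turn":[[0,0,0],[0,0,0],[0,0,0],[0,0,0],[0,0,4]],"gripper":[0,0,0,0,0]}' 80
python3 -m crank '{"travel":[[0,0,0],[0,0,0],[0,0,0],[0,0,0],[0,0,0]],"turn":[[0,0,8],[0,0,16],[0,0,24],[0,0,32],[0,0,40]],"gripper":[0,0,0,0,0]}' 80 | tail -1
python3 -m crank '{"travel":[[0,0,0],[0,0,0],[0,0,0],[0,0,0],[0,0,0]],"turn":[[0,0,8],[0,0,16],[0,0,24],[0,0,32],[0,0,40]],"gripper":[0,0,0,0,0]}' 80 | tail -1
python3 -m crank '{"travel":[[0,0,0],[0,0,0],[0,0,0],[0,0,0],[0,0,0]],"turn":[[0,0,8],[0,0,16],[0,0,24],[0,0,32],[0,0,40]],"gripper":[0,0,0,0,0]}' 80 | tail -1
python3 -m crank '{"travel":[[0,0,0],[0,0,0],[0,0,0],[0,0,0],[0,0,0]],"turn":[[0,0,8],[0,0,16],[0,0,24],[0,0,32],[0,0,40]],"gripper":[0,0,0,0,0]}' 80 | tail -1
python3 -m crank '{"travel":[[0,0,0],[0,0,0],[0,0,0],[0,0,0],[0,0,0]],"turn":[[0,0,8],[0,0,14],[0,0,16],[0,0,16],[0,0,16]],"gripper":[0,0,0,0,0]}' 80; python3 o.py
```

```text
grip_width: 0.0831
finger_force: 0.0
t 19.35 yaw 4.46 q7 -0.981 e7 0.0065 M [0.024 0.025 0.016] F [-0.  -0.7  0.9] qd7 0.0 w 0.0831
clock: 19.85
position: [0.5455, 0.1276, 0.0865]
tool_rot: [-3.142, -0.003, 0.148]
force: [0.1, 0.1, -0.3]
grip_width: 0.0855
finger_force: 0.0
finger_force: 0.0
finger_force: 0.0
finger_force: 0.0
finger_force: 0.0
clock: 22.35
position: [0.5446, 0.1273, 0.0842]
tool_rot: [-3.141, 0.0, -3.066]
force: [0.1, 0.7, -0.5]
grip_width: 0.0856
finger_force: 0.0
t 22.35 yaw -175.7 q7 1.359 e7 0.1317 M [0.002 0.01  0.013] F [ 0.1  0.7 -0.5] qd7 0.01 w 0.0856
```

```bash

python3 -m crank '{"travel":[[0,0,-1],[0,0,-2.5],[0,0,-4],[0,0,-4],[0,0,-4]],"turn":[[0,0,0],[0,0,0],[0,0,0],[0,0,0],[0,0,0]],"gripper":[0,0,0,0,0.5]}' 80 |tail -1
python3 -m crank '{"travel":[[0,0,0],[0,0,0],[0,0,0],[0,0,0],[0,0,0]],"turn":[[0,0,0],[0,0,0],[0,0,0],[0,0,0],[0,0,0]],"gripper":[1,1,1,1,1]}' 80 |tail -1; python3 o.py
python3 -m crank '{"travel":[[0,0,0],[0,0,0],[0,0,0],[0,0,0],[0,0,0]],"turn":[[0,0,-2],[0,0,-4],[0,0,-6],[0,0,-8],[0,0,-10]],"gripper":[1,1,1,1,1]}' 80 |tail -1; python3 o.py
python3 -m crank '{"travel":[[0,0,0],[0,0,0],[0,0,0],[0,0,0],[0,0,0]],"turn":[[0,0,-2],[0,0,-4],[0,0,-6],[0,0,-8],[0,0,-10]],"gripper":[1,1,1,1,1]}' 80 |tail -1; python3 o.py
python3 -m crank '{"travel":[[0,0,0],[0,0,0],[0,0,0],[0,0,0],[0,0,0]],"turn":[[0,0,-2],[0,0,-4],[0,0,-6],[0,0,-8],[0,0,-10]],"gripper":[1,1,1,1,1]}' 80 |tail -1; python3 o.py
```

```text
finger_force: 0.0
finger_force: 78.1
t 23.35 yaw -175.49 q7 1.364 e7 -0.1767 M [0.721 0.678 0.151] F [-3.8  3.5 10. ] qd7 -0.0 w 0.0125
finger_force: 78.4
t 23.85 yaw 174.44 q7 1.239 e7 0.4494 M [0.7   0.765 0.362] F [-2.   3.9 10. ] qd7 -0.25 w 0.0129
finger_force: 78.5
t 24.35 yaw 164.44 q7 1.115 e7 0.4466 M [0.617 0.796 0.399] F [-3.5  4.6  9.6] qd7 -0.25 w 0.0122
finger_force: 78.6
t 24.85 yaw 154.45 q7 0.992 e7 0.3041 M [0.528 0.79  0.507] F [-3.3  3.7 10.6] qd7 -0.24 w 0.0126
```

```bash

python3 -m crank '{"travel":[[0,0,0],[0,0,0],[0,0,0],[0,0,0],[0,0,0]],"turn":[[0,0,-2],[0,0,-4],[0,0,-6],[0,0,-8],[0,0,-10]],"gripper":[1,1,1,1,1]}' 80 |tail -1; python3 o.py
python3 -m crank '{"travel":[[0,0,0],[0,0,0],[0,0,0],[0,0,0],[0,0,0]],"turn":[[0,0,-2],[0,0,-4],[0,0,-6],[0,0,-8],[0,0,-10]],"gripper":[1,1,1,1,1]}' 80 |tail -1; python3 o.py
```

```text
finger_force: 78.7
t 25.35 yaw 144.44 q7 0.869 e7 0.2975 M [0.501 0.897 0.551] F [-3.1  4.5 10.7] qd7 -0.25 w 0.0124
finger_force: 78.8
t 25.85 yaw 134.45 q7 0.746 e7 0.2834 M [0.494 1.003 0.53 ] F [-4.2  2.4 12.4] qd7 -0.24 w 0.0121
```

```bash

python3 -m crank '{"travel":[[0,0,0],[0,0,0],[0,0,0],[0,0,0],[0,0,0]],"turn":[[0,0,-2],[0,0,-4],[0,0,-6],[0,0,-8],[0,0,-10]],"gripper":[1,1,1,1,1]}' 80 |tail -1; python3 o.py
python3 -m crank '{"travel":[[0,0,0],[0,0,0],[0,0,0],[0,0,0],[0,0,0]],"turn":[[0,0,-2],[0,0,-4],[0,0,-6],[0,0,-8],[0,0,-9]],"gripper":[1,1,1,1,1]}' 80 |tail -1; python3 o.py
python3 -m crank '{"travel":[[0,0,0],[0,0,0],[0,0,0],[0,0,0],[0,0,0]],"turn":[[0,0,0],[0,0,0],[0,0,0],[0,0,0],[0,0,0]],"gripper":[1,1,1,1,1]}' 80 |tail -1; python3 o.py
```

```text
finger_force: 78.9
t 26.35 yaw 124.44 q7 0.622 e7 0.2705 M [0.44  1.101 0.55 ] F [-4.4  2.7 12.3] qd7 -0.25 w 0.0121
finger_force: 79.0
t 26.85 yaw 115.45 q7 0.51 e7 -0.495 M [0.387 1.161 0.554] F [-4.8  2.2 12.2] qd7 -0.11 w 0.0122
finger_force: 78.9
t 27.35 yaw 115.51 q7 0.511 e7 -0.3786 M [0.445 1.182 0.373] F [-5.   3.  12.3] qd7 0.0 w 0.0122
```

```bash

python3 -m crank '{"travel":[[0,0,0],[0,0,0],[0,0,0],[0,0,0],[0,0,0]],"turn":[[0,0,0],[0,0,0],[0,0,0],[0,0,0],[0,0,0]],"gripper":[0.6,0.3,0,0,0]}' 80 |tail -2
python3 -m crank '{"travel":[[0,0,0],[0,0,1],[0,0,3],[0,0,6],[0,0,10]],"turn":[[0,0,0],[0,0,0],[0,0,0],[0,0,0],[0,0,0]],"gripper":[0,0,0,0,0]}' 80 |tail -2
python3 -m crank '{"travel":[[0,-2,3],[0,-4,6],[0,-4,6],[0,-4,6],[0,-4,6]],"turn":[[0,0,8],[0,0,16],[0,0,24],[0,0,32],[0,0,40]],"gripper":[0,0,0,0,0]}' 80
python3 - <<'E'
from workcell import bot
import cv2,pickle
f=bot.grab_frame("wrist");p=f["pixels"][:,:,::-1];cv2.imwrite("pics/w5.png",p)
E
```

```text
grip_width: 0.0833
finger_force: 0.0
grip_width: 0.085
finger_force: 0.0
clock: 28.85
position: [0.5444, 0.0872, 0.2048]
tool_rot: [3.141, 0.001, 2.718]
force: [-0.4, -0.1, 0.5]
grip_width: 0.0855
finger_force: 0.0
```

View pics/w5.png

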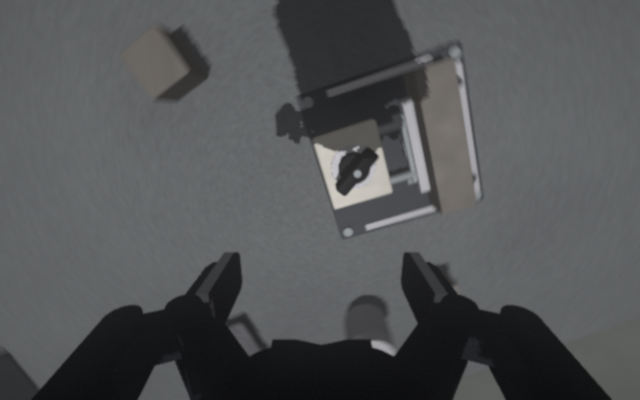

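The bar, around (445,140), lies square against the fence with the jaw on its other side. The knob at (357,172) is free, and the gripper is clear of everything.

```bash
python3 -c "
from workcell import bot
print(bot.job_done())"
```

```text
the job is handed in; nothing more can be done
None
```

I handed the job in at about 29 s: the bar lies flat against the fence, and I turned the knob about 45° past the resistance jump (jump located to roughly ±5°), let go of it and left the gripper clear; no verdict came back.

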